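Knock the spring pin home in the printer's rail block

ROBOT

A 6-joint arm with a two-finger parallel gripper is mounted at the origin on the work surface. World frame = base frame: x ahead of the robot, y to its left, z up, the work surface at z = 0. Lengths are in mm, angles in rad, forces in N, time in s.
With the tool pointing down it reaches from about 275 to 750 mm from the base axis. Payload 10.2 kg.
Tool frame: the origin (TCP) lies at the very end of the fingers, on their centre line; the grasp point (between the pads) lies ctrl.grip_depth behind it (ctrl.grip_depth is the distance from the TCP to the grasp point, in mm); z points along the fingers, y is the direction in which the jaws open and shut (so a half turn about z gives the same grasp; the last joint's range is limited). The gripper opens to 85 mm and grips with 20 to 120 N. Pads are 22 mm wide; open, the fingers measure 114 mm over their backs; the gripper's body (76 mm by 85 mm) begins 54 mm behind the grasp point. The pads swing forward as they close: fully open they stand 13 mm farther back than shut.
Start: joints at [1.119, 0.313, 1.498, -0, 1.331, -0.223], TCP at [119.087, 511.321, 231.294] pointing down, gripper open.
Joint ranges: [-2.94, 2.94], [-0.97, 2.17], [0.19, 2.56], [-1.23, 4.37], [0.02, 3.11], [-2.88, 2.88]. Speed limits (rad/s): [2.39, 2.39, 3.01, 3.14, 3.14, 3.14].

INTERFACE

Orientations are given as a unit quaternion [w, x, y, z].
In Python, from rig import telemetry, eyes, ctrl, nets gives the robot as it stands. The module is installed in compiled form; this text tells all that it offers.
- The arm moves only by the tool drive_tool, never from a script. Its argument "series" is text: rows parted by semicolons, each of 7 numbers parted by spaces: the shift along the tool's x, y, z normalised to -1 to 1, where 1 is 0.12 m, then the turn, a rotation vector about the tool's x, y, z normalised to -1 to 1, where 1 is 0.5 rad, then the opening, from 0 (shut) to 1 (fully open). In form: tx ty tz wx wy wz hand; .... A call has 1 to 20 rows; each row is the pose to reach, as a shift and turn from the pose measured when the call began, along the tool's axes at that moment; what a row does not reach only later rows make up. A row lasts 1/10 s, in which the tool goes at most 50 mm and 8.59 degrees, less where a joint would pass 70% of its speed; a pose out of reach is approached as far as the arm can. A call with a number of a shift or a turn outside -1 to 1 is refused whole. A call with a gripper value outside its range is refused whole. The fingers move at their own pace and stop on an object; "newtons" is the grip in N (left out, the last holds). Time passes only in rows, so rows that repeat a pose let the fingers close. It gives the time, the measured TCP pose, the force and the opening at its end, in the units of the state.
- telemetry.sense(): the state, without advancing time (a new reading comes with each control period).
- eyes.capture(name): name is "scene" or "top" or "wrist"; returns a dict with "frame" (400x640x3 uint8, red, green, blue), "fx", "fy", "cx", "cy" (pixels), "view" (4x4, takes a point from world to camera coordinates). Camera axes: x right, y up, looking along -z (the intrinsics and any distortion apply to the point x, -y, -z); pixel columns grow to the right and rows downward; lengths in mm; the calibration is good to about 2 mm. A picture is of the moment at which its call begins. There is no depth.
- ctrl.finish_job(): hands the job in, once; it reports no verdict.
Trained networks look in a picture, given as the dict that the camera call returned (one of the last four; its "shot" number tells which), for a name from the list of things; names that differ only in an ending like _2 or _b are one class to them, and where a whole thing is asked for, a point or a joint stands for the part that bears it (a point fixed in the world has none). Each returns a list of dicts, best first, with "confidence" (0 to 1); they miss things now and then, are a little off and sometimes report something else, mostly with a low value. They report only what shows in the picture. A call takes as long as a camera call. They do not tell look-alikes from the thing itself.
- nets.spot_in(name, picture): "rect" ([left, top, right, bottom] in pixels, round what is visible of it).
The state is a dict: "time_s": time; "joints": joint angles; "dq": joint speeds; "tau": joint torques, N m; "eef_pos": TCP position; "ee_rot": TCP orientation; "force": force on the tool from outside, world axes, zero at the start; "wrist_torque": the same for the moment, N m; "grip_width": opening from 0.0 (shut) to 1.0 (fully open).
Only numpy, scipy, OpenCV 4.12 (cv2) and the standard library are available. Lean on these libraries where they do the work, as an engineer would, in place of code of your own. Each camera call takes 0.05 s, during which the arm holds its last target. There are 200 camera calls.

TASK

The steel pin with the small flat head still stands proud of its black rail block. Take the mallet by its handle, lift it clear, and knock that pin fully home with a brisk downward blow or two of the mallet head (a real knock, not a slow push, and not with the fingers). Leave the round-knobbed plunger on the other block unpressed, then set the mallet down on the bench and let go.

Things in the scene. Friction and masses are not known exactly. Their poses are not given: they have to be found in the camera images.
- mallet_grip (a point): Grip point of a loose 320 g mallet standing on one striking face: black cylinder head, 44 mm across, 70 mm high, axis upright, level straight wooden handle out of its middle, 22 mm wide, 26 mm high, ending 145 mm from the head's axis. The point is in mid-handle section, 50 mm from the head's axis, 35 mm above the lower face. x points along the handle to the head, z up.
- pin_head (a point): Centre of the top of the steel pin's flat round head (16 mm across, 5 mm thick, on a 10 mm shank), which is in the middle of the top of a black anodised block, 64 x 50 mm and 40 mm high, fixed to the bench. The pin stands upright and moves straight down only; z up. Struck home, its top is 45 mm above the bench.
- pin (a joint): How far the pin has been driven down, in m: 0 is 16 mm proud, 0.016 is fully home (head seated on the block). A spring pin: gripped tightly in its hole, it yields to about 7 to 10 N, stays wherever it is left and does not come back up.
- plunger_knob (a point): Centre of the top of the steel plunger's round mushroom knob (38 mm across, on a thin stem), 65 mm above the bench, in the middle of another block of the same size, also fixed to the bench. It is lightly sprung and sinks when pressed: leave it alone.
Not all that is in view belongs to the job. What is shaped like the part that bears mallet_grip but pink or purple is not meant.

How it is judged (in metres and radians):
On the way, in this order (a step that is already met when the one before it is completed fails the run):
1. the mallet is held clear of the bench (its grip point more than 90 mm up) before the pin is driven (height (world z) of mallet_grip above 0.09 m and value of joint pin below 0.006 m), for 0.1 s.
2. a brisk blow: the mallet drives the pin down at more than 0.04 m/s (contact force between mallet and pin above 2 N and velocity of joint pin above 0.04 m/s).
At the end, for the whole second after the job is handed in: the pin is home (within 3 mm of fully down), and the mallet rests on the bench, on its face or on its side (grip point lower than 50 mm), still and released (value of joint pin above 0.013 m and height (world z) of mallet_grip below 0.05 m and linear speed of mallet below 0.02 m/s); the robot touches nothing.
It fails at once if the plunger is pressed more than 4 mm (distance of plunger_knob from where it was at the start of the episode above 0.004 m).
It fails at once if the fingers push the pin (contact force between the fingers and pin above 2 N).
It also fails if it takes over 48 s, if anything falls off the work surface, if the arm or the gripper's body presses on something with over 40 N, if the wrist force passes 120 N, or if a joint passes its speed limit or range.

## Working session

There is one attempt and no reset: what is moved stays moved. The work goes in short steps, Python scripts to look and compute and a tool call to move; the robot and the scene stay as the last step left them, time stands still between calls to the robot, and variables do not carry over. Pictures are saved under pics/ and viewed, about 8 in all and at most 12, crops included, and the job is handed in when it is done.

Besides the shell and the picture viewer there is one more tool, called after ">>>" by a JSON object that holds its "fn" and its "kwargs", one argument or row to a line. drive_tool: Moves the arm, as the interface text tells. Scaled input: -1 to 1 covers 0.12 m each way for a shift and 0.5 rad each way for a turn. Its arguments: {"type":"object","properties":{"series":{"type":"string"},"newtons":{"type":"number"}},"required":["series"]}

```bash
mkdir -p pics
cat > h.py <<'E'
import numpy as np, cv2
from rig import telemetry, eyes, ctrl, nets
def snap(n,f): 
    p=eyes.capture(n); cv2.imwrite('pics/'+f,cv2.cvtColor(p['frame'],cv2.COLOR_RGB2BGR)); return p
def ray(p,u,v):
    V=np.array(p['view']);R,t=V[:3,:3],V[:3,3]
    d=np.array([(u-p['cx'])/p['fx'],-(v-p['cy'])/p['fy'],-1.])
    return -R.T@t, R.T@d
def onz(p,u,v,z):
    c,d=ray(p,u,v); return c+d*(z-c[2])/d[2]
def proj(p,X):
    V=np.array(p['view']);x=V[:3,:3]@np.array(X)+V[:3,3]
    return p['cx']+p['fx']*x[0]/-x[2], p['cy']+p['fy']*-x[1]/-x[2]
E
python3 - <<'E'
from h import *
print(telemetry.sense(), ctrl.grip_depth)
for n in ['scene','top']:
    p=snap(n,n+'1.png'); print(n,[k for k in p],p['fx'],p['cx'],p['cy'],np.round(p['view'],2).tolist())
    for t in ['mallet_grip','pin_head','pin','plunger_knob']:
        print(t,[(np.round(d['rect']).tolist(),round(d['confidence'],2)) for d in nets.spot_in(t,p)][:5])
E
```

```text
{'time_s': 0.0, 'joints': array([ 1.11859232e+00,  3.13453474e-01,  1.49840713e+00, -2.76467721e-05,
        1.33099491e+00, -2.23418262e-01]), 'dq': array([ 1.18119304e-03,  5.10612524e-04,  7.75459431e-04, -1.45175730e-03,
       -8.08693648e-04,  8.86821261e-05]), 'tau': array([ 1.82471162e-03, -4.12268007e+01, -2.59739774e+01, -7.69285316e-05,
        4.22099591e-03,  1.79113172e-06]), 'eef_pos': array([118.98531387, 511.0865632 , 230.74456964]), 'ee_rot': array([-1.96603391e-04,  1.14140257e-01,  9.93464445e-01, -6.00192955e-04]), 'force': array([-0.24156734,  0.23310962,  0.69602669]), 'wrist_torque': array([ 0.01418988,  0.05247461, -0.00126439]), 'grip_width': 1.0072022504025455} 18.700000000000003
scene ['frame', 'fx', 'fy', 'cx', 'cy', 'view', 'shot'] 396.216144187199 323.3461718370627 203.51614710465856 [[-0.54, 0.84, -0.01, 361.41], [-0.62, -0.39, 0.68, 170.94], [0.57, 0.37, 0.73, -1264.66], [0.0, 0.0, 0.0, 1.0]]
mallet_grip [([307.0, 151.0, 347.0, 194.0], 0.84), ([238.0, 187.0, 286.0, 239.0], 0.73), ([221.0, 149.0, 262.0, 192.0], 0.69), ([281.0, 234.0, 352.0, 261.0], 0.65), ([161.0, 144.0, 209.0, 176.0], 0.56)]
pin_head [([465.0, 347.0, 476.0, 361.0], 0.62)]
pin [([466.0, 351.0, 476.0, 363.0], 0.58)]
plunger_knob [([366.0, 281.0, 381.0, 297.0], 0.68)]
top ['frame', 'fx', 'fy', 'cx', 'cy', 'view', 'shot'] 370.1160956169629 318.95413606915497 193.648168287088 [[0.03, -1.0, -0.01, -126.23], [1.0, 0.03, 0.05, -431.87], [-0.05, -0.01, 1.0, -1000.16], [0.0, 0.0, 0.0, 1.0]]
mallet_grip [([342.0, 209.0, 363.0, 275.0], 0.97), ([376.0, 132.0, 394.0, 194.0], 0.92), ([404.0, 184.0, 466.0, 209.0], 0.78), ([479.0, 177.0, 548.0, 197.0], 0.7), ([286.0, 128.0, 340.0, 174.0], 0.62)]
pin_head []
pin []
plunger_knob [([246.0, 125.0, 258.0, 138.0], 0.59)]
```

View pics/top1.png

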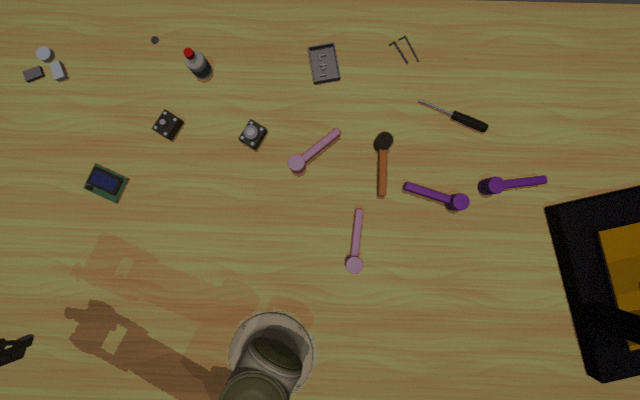

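View pics/scene1.png

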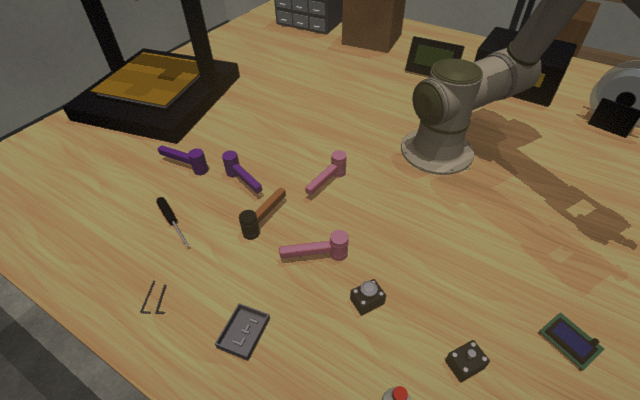

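The top view has five mallets:
- pink: (297,163) and (354,265)
- purple: (458,202) and (495,185)
- black head with wooden handle: head (383,141), handle end (382,195)

Only the last fits the description. The pin block is at (168,125) with a small flat head. The plunger block is at (253,134) with a large knob. I'll confirm this in one crop and measure.

Run:
```python
from h import *
p=snap('top','top2.png'); s=snap('scene','scene2.png')
im=cv2.imread('pics/top2.png'); sc=cv2.imread('pics/scene2.png')
a=cv2.resize(im[105:205,140:200],None,fx=5,fy=5,interpolation=2)
b=cv2.resize(im[105:205,352:412],None,fx=5,fy=5,interpolation=2)
c=cv2.resize(sc[330:390,440:500],(200,200),interpolation=2);d=cv2.resize(sc[185:245,232:292],(200,200),interpolation=2)
o=np.zeros((500,800,3),np.uint8);o[:,:300]=a;o[:,300:600]=b;o[:200,600:]=c;o[200:400,600:]=d
cv2.imwrite('pics/crop.png',o)
print('origin',proj(p,[0,0,0]))
print('head',onz(p,384,141,70),'end',onz(p,382,195,40))
print('pin',onz(p,167,122,61),'plg',onz(p,251,131,65),'pin scene',onz(s,471,353,61),'plg',onz(s,370,288,65))
```

```text
origin (np.float64(272.24107979928164), np.float64(353.4666381802269))
head [ 573.06332853 -278.83750238   70.        ] end [ 434.80408166 -281.23899089   40.        ]
pin [610.05510344 289.92725961  61.        ] plg [591.14791864  67.20922901  65.        ] pin scene [616.63941944 300.16594751  61.        ] plg [596.33531609  71.95420555  65.        ]
```

View pics/crop.png

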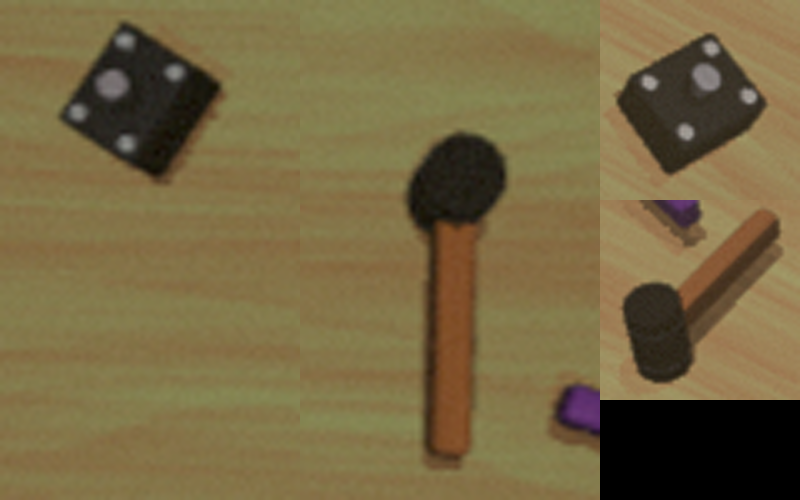

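```bash
cat >> h.py <<'E'
from scipy.spatial.transform import Rotation as Ro
def to(target,xang=None):
    s=telemetry.sense();q=s['ee_rot'];R=Ro.from_quat([q[1],q[2],q[3],q[0]])
    d=R.inv().apply(np.array(target)-s['eef_pos'])/120
    w=None
    if xang is not None:
        c,n=np.cos(xang),np.sin(xang)
        G=Ro.from_matrix(np.array([[c,n,0],[n,-c,0],[0,0,-1]]))
        w=np.round((R.inv()*G).as_rotvec()/0.5,3)
    print('t',round(s['time_s'],2),'pos',np.round(s['eef_pos'],1),'F',np.round(s['force'],1),'g',round(s['grip_width'],3),'shift',np.round(d,3),'turn',w)
E
python3 - <<'E'
from h import *
p=eyes.capture('top');s=eyes.capture('scene')
a=onz(p,381.8,196,48);b=onz(p,383,149.4,48);h=onz(p,386,139.4,70)
sh=onz(s,232+49*.3,185+96*.3,70) 
print('handle end',a,'near',b,'head',h,'head scene',sh,'ang',np.arctan2(*(b-a)[1::-1]), np.arctan2(*(h-a)[1::-1]),np.linalg.norm((h-a)[:2]))
print('pin top',onz(p,162.4,121.8,61),'scene',onz(s,440+107*.3,330+76*.3,61))
psi=np.arctan2(*(h-a)[1::-1]); g=h[:2]-50*np.array([np.cos(psi),np.sin(psi)])
print('grip',g); to([*g,180],psi+np.pi)
E
```

```text
handle end [ 431.75239001 -279.4815663    48.        ] near [ 554.9942563  -280.22444643   48.        ] head [ 577.3699636  -283.91612142   70.        ] head scene [ 575.99515697 -287.44714682   70.        ] ang -0.0060277498139779786 -0.03044402466967909 145.68508166114586
pin top [610.26873709 302.08165311  61.        ] scene [615.14316315 301.80443339  61.        ]
grip [ 527.39313278 -282.39415532]
t 0.7 pos [119.1 511.3 231.3] F [-0.7 -0.4  0.1] g 1.0 shift [-4.814 -5.67   0.428] turn [-0.    -0.    -0.397]
```

>>> {"fn": "drive_tool", "kwargs": {
  "series": "-.8 -.945 0 0 0 -.4 1;-.8 -.945 0 0 0 -.4 1;-.8 -.945 0 0 0 -.4 1;-.8 -.945 0 0 0 -.4 1"
}}

```text
time_s: 1.1
eef_pos: [188.5, 375.9, 231.5]
ee_rot: [0.0, 0.017, 1.0, -0.0]
force: [-0.1, 1.3, -0.3]
grip_width: 0.998
```

>>> {"fn": "drive_tool", "kwargs": {
  "series": "-.6 -1 0 0 0 0 1;-.6 -1 0 0 0 0 1;-.6 -1 0 0 0 0 1;-.6 -1 0 0 0 0 1"
}}

```text
time_s: 1.5
eef_pos: [258.6, 250.8, 231.9]
ee_rot: [0.001, 0.02, 1.0, -0.001]
force: [-0.4, -0.2, 0.0]
grip_width: 0.995
```

>>> {"fn": "drive_tool", "kwargs": {
  "series": "-.6 -1 0 0 0 0 1;-.6 -1 0 0 0 0 1;-.6 -1 0 0 0 0 1;-.6 -1 0 0 0 0 1"
}}

```text
time_s: 1.9
eef_pos: [327.8, 125.3, 232.3]
ee_rot: [0.001, 0.023, 1.0, -0.001]
force: [0.4, 1.2, -0.5]
grip_width: 1.004
```

```bash
python3 -c "
from h import *
to([527,-282,180],np.pi-.02)"
```

```text
t 1.9 pos [327.8 125.3 232.3] F [ 0.4  1.2 -0.5] g 1.004 shift [-1.813 -3.314  0.446] turn [-0.003  0.005 -0.052]
```

>>> {"fn": "drive_tool", "kwargs": {
  "series": "-.55 -1 0 0 0 0 1;-.55 -1 0 0 0 0 1;-.55 -1 0 0 0 0 1;-.55 -1 0 0 0 0 1"
}}

```text
time_s: 2.3
eef_pos: [389.9, 0.2, 232.5]
ee_rot: [0.001, 0.025, 1.0, -0.001]
force: [0.3, 0.5, -0.7]
grip_width: 1.001
```

>>> {"fn": "drive_tool", "kwargs": {
  "series": "-.55 -1 0 0 0 0 1;-.55 -1 0 0 0 0 1;-.55 -1 0 0 0 0 1;-.55 -1 0 0 0 0 1"
}}

```text
time_s: 2.7
eef_pos: [451.6, -124.6, 232.4]
ee_rot: [0.001, 0.026, 1.0, -0.001]
force: [-0.3, 0.1, -0.0]
grip_width: 0.999
```

>>> {"fn": "drive_tool", "kwargs": {
  "series": "-.65 -1 .3 0 0 0 1;-.65 -1 .3 0 0 0 1;-.65 -1 .3 0 0 0 1;-.65 -1 .3 0 0 0 1"
}}

```text
time_s: 3.1
eef_pos: [524.8, -249.7, 193.1]
ee_rot: [-0.001, 0.026, 1.0, 0.0]
force: [-0.5, 1.2, -0.0]
grip_width: 0.999
```

```bash
python3 -c "
from h import *
to([527,-282,120],np.pi-.02)"
```

```text
t 3.1 pos [ 524.8 -249.7  193.1] F [-0.5  1.2 -0. ] g 0.999 shift [-0.034 -0.269  0.609] turn [ 0.002 -0.002 -0.065]
```

>>> {"fn": "drive_tool", "kwargs": {
  "series": "-.03 -.27 .5 0 0 -.06 1;-.03 -.27 .5 0 0 -.06 1;-.03 -.27 .5 0 0 -.06 1;-.03 -.27 .5 0 0 -.06 1;-.03 -.27 .5 0 0 -.06 1"
}}

```text
time_s: 3.6
eef_pos: [527.5, -281.0, 135.1]
ee_rot: [0.001, 0.011, 1.0, -0.0]
force: [-0.4, -0.4, -0.4]
grip_width: 1.0
```

Run:
```python
from h import *
p=snap('wrist','w1.png')
to([527,-282,16],np.pi-.02)
print('head',proj(p,[576.5,-284,70]),'grip top',proj(p,[527,-282,48]),'end',proj(p,[432,-279.5,48]),[(np.round(d['rect']),round(d['confidence'],2)) for d in nets.spot_in('mallet_grip',p)])
```

```text
t 3.65 pos [ 527.4 -281.3  135. ] F [-0.4  0.1 -0.1] g 0.996 shift [ 0.004 -0.005  0.992] turn [-0.002  0.002 -0.003]
head (np.float64(317.9291822102343), np.float64(273.7357524247336)) grip top (np.float64(319.1626279099376), np.float64(205.9369593863783)) end (np.float64(319.42917493870266), np.float64(81.1974276531459)) [(array([  3.,  34., 247., 140.]), 0.9), (array([379.,   2., 417.,  36.]), 0.86), (array([  0., 112.,  31., 160.]), 0.85), (array([294.,  83., 347., 300.]), 0.62), (array([443., 149., 640., 289.]), 0.57)]
```

View pics/w1.png

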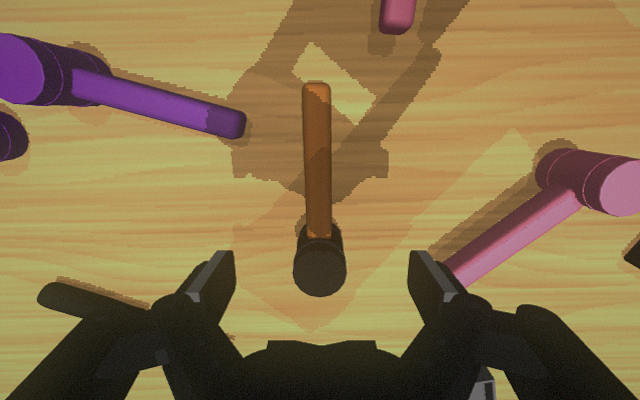

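The head shows at (319,271), where I predicted (318,274), and the handle lies between the jaws. Neighbouring mallets are clear of the fingers, so I'm descending and gripping.

>>> {"fn": "drive_tool", "kwargs": {
  "series": "0 0 .4 0 0 0 1;0 0 .75 0 0 0 1;0 0 .95 0 0 0 1;0 0 .99 0 0 0 1;0 0 .99 0 0 0 1;0 0 .99 0 0 0 .1;0 0 .99 0 0 0 0;0 0 .99 0 0 0 0;0 0 .99 0 0 0 0;0 0 .99 0 0 0 0;0 0 .99 0 0 0 0;0 0 .99 0 0 0 0;0 0 .99 0 0 0 0;0 0 .99 0 0 0 0",
  "newtons": 100
}}

```text
time_s: 5.1
eef_pos: [527.6, -281.8, 16.6]
ee_rot: [0.001, 0.011, 1.0, -0.001]
force: [-1.1, 0.2, 5.6]
grip_width: 0.24
```

>>> {"fn": "drive_tool", "kwargs": {
  "series": "0 0 -.2 0 0 0 0;0 0 -.5 0 0 0 0;0 0 -.9 0 0 0 0;0 0 -1 0 0 0 0;0 0 -1 0 0 0 0;0 0 -1 0 0 0 0"
}}

```text
time_s: 5.7
eef_pos: [526.5, -281.0, 134.4]
ee_rot: [-0.001, 0.011, 1.0, 0.0]
force: [-0.9, -0.6, -3.1]
grip_width: 0.242
```

Run:
```python
from h import *
p=snap('wrist','w2.png')
q=snap('scene','s3.png')
to([527,-282,136])
psi=np.arctan2(302,612.5);print(psi, np.array([612.5,302])-50*np.array([np.cos(psi),np.sin(psi)]))
a=cv2.imread('pics/w2.png');b=cv2.imread('pics/s3.png')
u,v=map(int,proj(q,[527,-282,155])); print(u,v)
b=cv2.resize(b[max(v-60,0):v+60,u-60:u+60],(400,400))
o=np.zeros((400,800,3),np.uint8);o[:250,:400]=cv2.resize(a,(400,250));o[:,400:]=b;cv2.imwrite('pics/c2.png',o)
```

```text
t 5.8 pos [ 526.5 -281.   134.1] F [-0.1  0.2 -4.6] g 0.245 shift [-0.004 -0.008 -0.016] turn None
0.4580811962901803 [567.65486516 279.88860291]
256 178
```

View pics/c2.png

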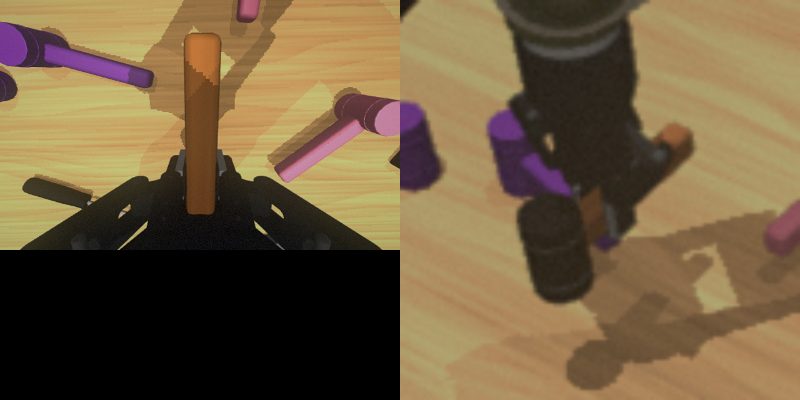

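The mallet is held level and is well lifted. Now I carry it across to the pin.

>>> {"fn": "drive_tool", "kwargs": {
  "series": "0 .2 0 0 0 0 0;0 .55 0 0 0 0 0;0 .9 0 0 0 0 0;0 1 0 0 0 0 0"
}}

```text
time_s: 6.2
eef_pos: [528.3, -157.3, 132.7]
ee_rot: [-0.003, 0.009, 1.0, 0.002]
force: [-0.4, -0.2, -3.8]
grip_width: 0.242
```

>>> {"fn": "drive_tool", "kwargs": {
  "series": "0 .3 0 0 0 0 0;0 .65 0 0 0 0 0;0 1 0 0 0 0 0;0 1 0 0 0 0 0"
}}

```text
time_s: 6.6
eef_pos: [529.8, -33.2, 131.9]
ee_rot: [-0.004, 0.007, 1.0, 0.003]
force: [0.6, -0.0, -3.7]
grip_width: 0.244
```

>>> {"fn": "drive_tool", "kwargs": {
  "series": "0 .3 0 0 0 0 0;0 .65 0 0 0 0 0;0 1 0 0 0 0 0;0 1 0 0 0 0 0"
}}

```text
time_s: 7.0
eef_pos: [530.8, 90.4, 131.5]
ee_rot: [-0.005, 0.005, 1.0, 0.003]
force: [0.2, -1.7, -3.7]
grip_width: 0.243
```

>>> {"fn": "drive_tool", "kwargs": {
  "series": "0 .3 0 0 0 -.2 0;0 .65 0 0 0 -.5 0;0 1 0 0 0 -.8 0;0 1 0 0 0 -.95 0;0 1 0 0 0 -.95 0;0 1 0 0 0 -.95 0"
}}

```text
time_s: 7.6
eef_pos: [532.1, 209.4, 131.5]
ee_rot: [-0.005, -0.229, 0.973, 0.004]
force: [0.3, 0.1, -3.4]
grip_width: 0.239
```

Run:
```python
from h import *
to([568,280,134],np.pi+.458)
```

```text
t 7.6 pos [532.1 209.4 131.5] F [ 0.3  0.1 -3.4] g 0.239 shift [-0.53   0.394 -0.02 ] turn [ 0.021 -0.014  0.007]
```

>>> {"fn": "drive_tool", "kwargs": {
  "series": "-.2 .15 0 .02 -.015 0 0;-.4 .3 0 .02 -.015 0 0;-.53 .39 0 .02 -.015 0 0;-.53 .39 0 .02 -.015 0 0;-.53 .39 0 .02 -.015 0 0;-.53 .39 0 .02 -.015 0 0"
}}

```text
time_s: 8.2
eef_pos: [568.2, 278.3, 131.4]
ee_rot: [-0.0, -0.228, 0.974, 0.0]
force: [-0.4, -0.5, -3.6]
grip_width: 0.24
```

Run:
```python
from h import *
to([568,280,134],np.pi+.458)
q=snap('scene','s4.png');t=snap('top','t4.png')
for p in (q,t): print('pin',proj(p,[612.5,302,61]),'head top',proj(p,[612.5,302,185]),'face',proj(p,[612.5,302,116]))
a=cv2.imread('pics/s4.png');b=cv2.imread('pics/t4.png')
o=np.hstack([cv2.resize(a[280:400,420:520],(400,480)),cv2.resize(b[80:180,120:220],(400,480))]);cv2.imwrite('pics/c4.png',o)
```

```text
t 8.2 pos [568.2 278.3 131.4] F [-0.4 -0.5 -3.6] g 0.24 shift [-0.005  0.013 -0.022] turn [ 0.001 -0.001  0.003]
pin (np.float64(472.64939236743567), np.float64(351.7000434299624)) head top (np.float64(492.20849893424025), np.float64(321.366549085796)) face (np.float64(480.7152711462779), np.float64(339.19097061096227))
pin (np.float64(162.47287997650088), np.float64(120.96165569922769)) head top (np.float64(139.20241739494372), np.float64(107.63356825292614)) face (np.float64(152.92611473472422), np.float64(115.49377462356078))
```

View pics/c4.png

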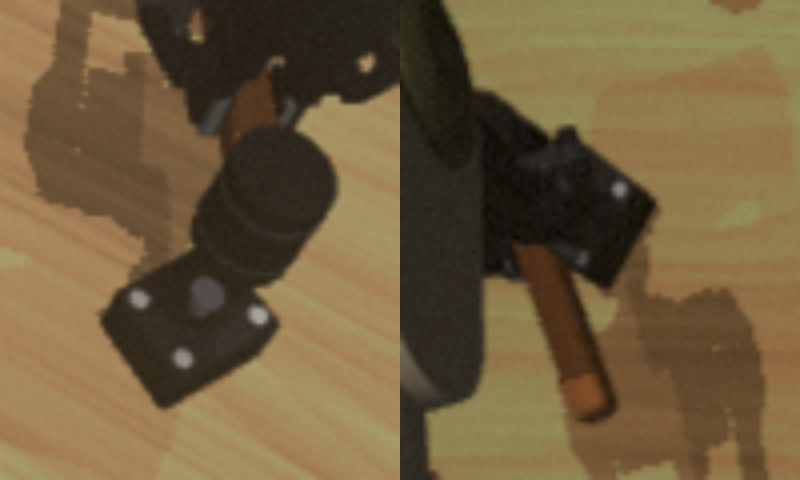

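The head sits over the pin to within a few mm, and the 22 mm face against an 8 mm pin head radius tolerates that. Striking now.

>>> {"fn": "drive_tool", "kwargs": {
  "series": "0 0 .17 0 0 0 0;0 0 .34 0 0 0 0;0 0 .5 0 0 0 0;0 0 .57 0 0 0 0;0 0 .57 0 0 0 0"
}}

```text
time_s: 8.8
eef_pos: [568.2, 278.2, 63.1]
ee_rot: [-0.0, -0.228, 0.974, 0.0]
force: [-0.6, -0.2, -3.9]
grip_width: 0.242
```

>>> {"fn": "drive_tool", "kwargs": {
  "series": "0 0 -.2 0 0 0 0;0 0 -.4 0 0 0 0;0 0 -.5 0 0 0 0;0 0 -.5 0 0 0 0"
}}

```text
time_s: 9.2
eef_pos: [569.0, 278.4, 125.2]
ee_rot: [0.002, -0.228, 0.974, 0.0]
force: [0.5, 0.3, -4.1]
grip_width: 0.243
```

Run:
```python
from h import *
to([568,280,134],np.pi+.458)
q=snap('scene','s5.png')
a=cv2.imread('pics/s5.png');b=cv2.imread('pics/scene1.png')
o=np.hstack([cv2.resize(x[280:400,420:520],(400,480),interpolation=2) for x in (b,a)]);cv2.imwrite('pics/c5.png',o)
```

```text
t 9.2 pos [569.  278.4 125.2] F [ 0.5  0.3 -4.1] g 0.243 shift [ 0.002  0.016 -0.073] turn [-0.     0.007  0.002]
```

View pics/c5.png

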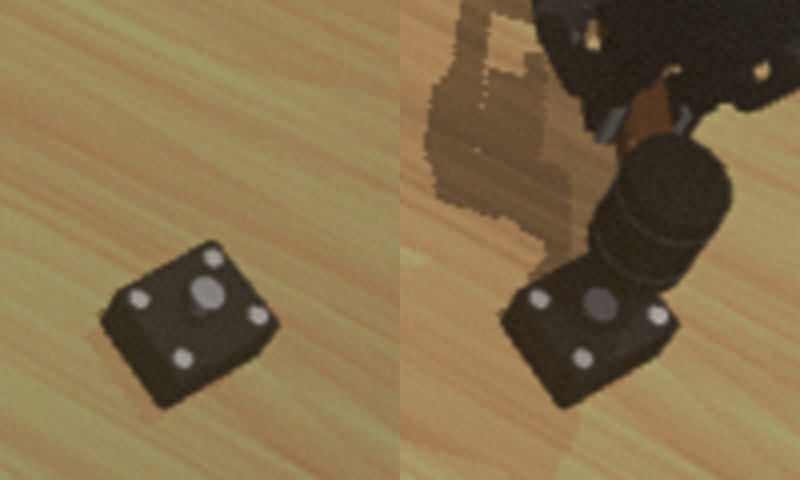

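The pin top dropped from (207,292) to about (600-400,304) in the crop, or roughly 12 mm. I'll give one more blow, slightly deeper.

>>> {"fn": "drive_tool", "kwargs": {
  "series": "0 0 .17 0 0 0 0;0 0 .34 0 0 0 0;0 0 .48 0 0 0 0;0 0 .54 0 0 0 0;0 0 .54 0 0 0 0"
}}

```text
time_s: 9.75
eef_pos: [568.2, 278.0, 59.3]
ee_rot: [0.0, -0.228, 0.974, 0.0]
force: [-4.1, -3.0, 6.8]
grip_width: 0.241
```

>>> {"fn": "drive_tool", "kwargs": {
  "series": "0 0 .01 0 0 0 0;0 0 .01 0 0 0 0"
}}

```text
time_s: 9.95
eef_pos: [568.2, 277.9, 59.1]
ee_rot: [0.0, -0.228, 0.974, 0.0]
force: [-6.3, -3.3, 11.0]
grip_width: 0.244
```

>>> {"fn": "drive_tool", "kwargs": {
  "series": "0 0 .01 0 0 0 0;0 0 .01 0 0 0 0"
}}

```text
time_s: 10.15
eef_pos: [568.2, 277.9, 59.0]
ee_rot: [0.001, -0.228, 0.974, -0.0]
force: [-7.4, -2.8, 12.5]
grip_width: 0.24
```

There is 16 N of contact with no further travel, so the pin is seated. I'm lifting, backing away along the handle and lowering.

>>> {"fn": "drive_tool", "kwargs": {
  "series": "0 0 -.3 0 0 0 0;0 0 -.6 0 0 0 0;.3 0 -.6 0 0 0 0;.6 0 -.6 0 0 0 0;.9 0 -.6 0 0 0 0;1 0 -.6 0 0 0 0;1 0 -.6 0 0 0 0"
}}

```text
time_s: 10.85
eef_pos: [459.0, 224.2, 130.3]
ee_rot: [-0.001, -0.228, 0.974, -0.0]
force: [1.3, 0.9, -3.9]
grip_width: 0.24
```

>>> {"fn": "drive_tool", "kwargs": {
  "series": ".25 0 .2 0 0 0 0;.25 0 .4 0 0 0 0;.25 0 .6 0 0 0 0;.25 0 .7 0 0 0 0;.25 0 .75 0 0 0 0;.25 0 .75 0 0 0 0"
}}

```text
time_s: 11.45
eef_pos: [432.3, 210.9, 40.0]
ee_rot: [-0.001, -0.228, 0.974, -0.0]
force: [-0.0, 0.7, -2.9]
grip_width: 0.241
```

Run:
```python
from h import *
to([433,212,17],np.pi+.458)
q=snap('scene','s6.png');snap('top','t6.png')
s=telemetry.sense()['eef_pos']
u,v=map(int,proj(q,[s[0]+30,s[1]+15,30]));
a=cv2.imread('pics/s6.png')
o=np.hstack([cv2.resize(a[280:400,420:520],(400,480),interpolation=2),cv2.resize(a[v-60:v+60,u-50:u+50],(400,480),interpolation=2)]);cv2.imwrite('pics/c6.png',o)
```

```text
t 11.45 pos [432.3 210.9  40. ] F [-0.   0.7 -2.9] g 0.241 shift [-0.01   0.005  0.192] turn [ 0.001 -0.003  0.002]
```

View pics/c6.png

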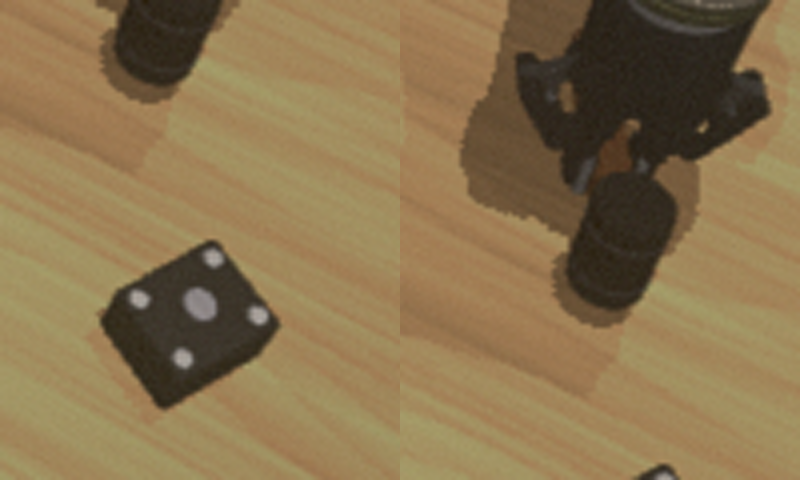

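The pin sits at (200,304), against a screw centroid of (198.5,307.5). That offset corresponds to about 4 mm above the block, so it is home. Now I lower the mallet.

>>> {"fn": "drive_tool", "kwargs": {
  "series": "0 0 .08 0 0 0 0;0 0 .15 0 0 0 0;0 0 .18 0 0 0 0;0 0 .19 0 0 0 0;0 0 .19 0 0 0 0"
}}

```text
time_s: 12.05
eef_pos: [432.7, 211.0, 18.0]
ee_rot: [0.0, -0.228, 0.974, -0.0]
force: [0.1, -0.2, -4.0]
grip_width: 0.238
```

>>> {"fn": "drive_tool", "kwargs": {
  "series": "0 0 .01 0 0 0 0;0 0 .015 0 0 0 0;0 0 .02 0 0 0 0;0 0 .02 0 0 0 0"
}}

```text
time_s: 12.45
eef_pos: [432.7, 211.0, 15.7]
ee_rot: [-0.0, -0.228, 0.974, -0.0]
force: [0.1, 0.4, -3.8]
grip_width: 0.242
```

>>> {"fn": "drive_tool", "kwargs": {
  "series": "0 0 .008 0 0 0 0;0 0 .015 0 0 0 0;0 0 .015 0 0 0 0"
}}

```text
time_s: 12.75
eef_pos: [432.7, 211.0, 15.0]
ee_rot: [0.0, -0.228, 0.974, -0.0]
force: [-6.8, -2.5, 12.7]
grip_width: 0.242
```

>>> {"fn": "drive_tool", "kwargs": {
  "series": "0 0 -.005 0 0 0 .3;0 0 -.005 0 0 0 .4;0 0 -.005 0 0 0 .6;0 0 -.005 0 0 0 .9;0 0 -.005 0 0 0 1;0 0 -.005 0 0 0 1;0 0 -.005 0 0 0 1;0 0 -.2 0 0 0 1;0 0 -.5 0 0 0 1;0 0 -.8 0 0 0 1;0 0 -1 0 0 0 1;0 0 -1 0 0 0 1;0 0 -1 0 0 0 1"
}}

```text
time_s: 14.05
eef_pos: [432.6, 211.0, 134.8]
ee_rot: [0.0, -0.228, 0.974, -0.0]
force: [0.2, -1.1, -0.9]
grip_width: 0.997
```

Run:
```python
from h import *
to([433,212,134])
q=snap('scene','s7.png');w=snap('wrist','w7.png')
a=cv2.imread('pics/s7.png');b=cv2.imread('pics/w7.png')
cv2.imwrite('pics/c7.png',np.hstack([cv2.resize(a[200:400,340:540],(400,400),interpolation=2),cv2.resize(b,(400,400))]))
```

```text
t 14.05 pos [432.6 211.  134.8] F [ 0.2 -1.1 -0.9] g 0.997 shift [-0.007  0.006  0.007] turn None
```

View pics/c7.png

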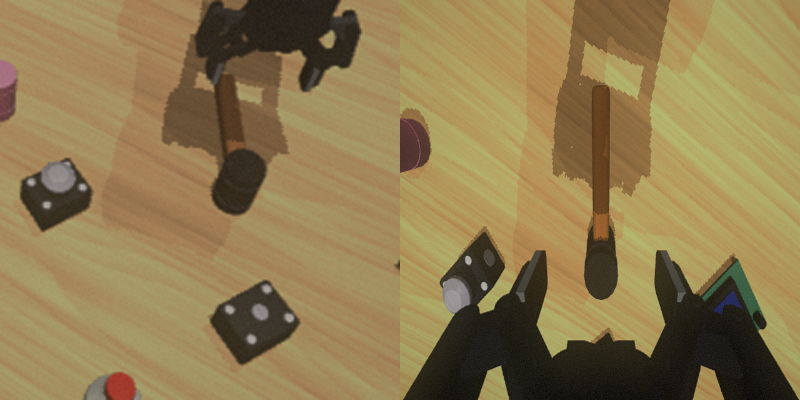

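The mallet stands on its face at about (240,180) in the crop, released with the gripper clear. The pin at (260,312) is flush-seated and the plunger at (58,178) is still raised. Handing in.

```bash
python3 -c "
from h import *
print(ctrl.finish_job())"
```

```text
the job is handed in; nothing more can be done
None
```

I drove the pin home with two blows of the black-headed mallet, set the mallet down on its face, let go and handed the job in at about 14 s. No verdict was reported.

- **Pin:** The first blow already took it down visibly. After the second, the mallet pressed on it with about 16 N and it moved no further. In the picture its head sits about 4 mm above the block's screws, which fits fully home.
- **Blow speed:** I commanded about 0.2 m/s. I did not measure the pin's own speed during the blow.
- **Mallet and plunger:** In the last pictures the mallet stands upright and free with the gripper open about 120 mm above its grasp height. The plunger is still raised and was never touched.
- **Disagreement:** The pin seated with the tool about 2.5 mm lower than I had worked out, and side forces of up to 7 N appeared. The mallet probably shifted slightly in the grip. The first pin shift also measured about 12 mm, not 16, so I gave the second blow. Checked against the block's screws, the pin is home.

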